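# Scan the flow meter's label

### The job

The flow meter is the unit with the round, drum-shaped housing lying across the top of its pipe; the other unit has a square box. On the flow meter, push the splash guard fully aside by its tab so that its bar-code label is bare. Then pick up the hand scanner, aim its window at the middle of that label from about 100 mm away and roughly square to it (tipped down, since the label leans back), hold it steady for two seconds, and stand it back upright in the middle of its mat, set down and not dropped; leave the meter's guard open, the other unit's guard closed, and do not shift the loose things around.

Things in the scene. Friction and masses are not known exactly. Their poses are not given: they have to be found in the camera images.
- meter: Flow meter station, fixed: base plate 200 x 220 mm; on its robot side a name-plate panel 200 x 76 mm, leaning back 0.70 rad (40 deg) from vertical, centre at (-0.06, 0, 0.15); behind it a pipe carrying a grey drum lying along y (150 mm long, 100 across, top 235 mm high). Origin on the bench; x from panel to drum, y left along the panel, z up. It may stand left or right, turned a little.
- controller: The other station, alike but with a square grey box (90 x 150 x 100 mm, top at 230 mm) on the pipe in place of the drum. Same panel, label and guard; leave it alone. Origin and axes as the meter's.
- meter_label (a point): Centre of the meter's bar-code label, 64 x 44 mm, on the -y (right, seen from the robot) half of its panel, behind the guard; 0.156 m high. Axes: x = into the label (away from the robot and 0.70 rad downward), y = level along the panel, z = up the slope. The scanner reads it with the beam within 0.45 rad of this x, passing within 15 mm of the centre, window 60 to 150 mm away.
- meter_tab (a point): Centre of the tab on the meter's guard: a grey fin 12 mm thick along y, 45 mm long square out from the panel (toward the robot and up), 30 mm along the slope; near the guard's upper edge, about 0.19 m above the bench, with its outer end 18 mm from this point. Axes as for the label: y = level, the way the guard opens; x = into the panel.
- meter_guard (a joint): Sliding splash guard of the flow meter, a grey plate 86 mm wide: 0 = closed over the label, grows as it slides to the panel's +y (left), 0.086 m = fully open at its stop. It starts at 0 to 0.012, slides with about 2 N of friction and stays where it is left.
- controller_guard (a joint): The same guard on the other unit; starts near 0 and must stay below 0.03 m.
- scanner_grip (a point): Pistol-shaped hand scanner (0.28 to 0.52 kg) standing on its black foot (96 x 66 mm) on the mat. This point: middle of its level barrel, 135 mm above the foot's underside, over the foot's centre. Barrel 150 mm long, 44 wide, 44 high: grip it across from above. Handle below 36 x 32 mm. Axes: x = along the barrel, the way the beam points; y = across; z = up.
- scanner_window (a point): Centre of the scanner's window at the barrel's front end, 85 mm along +x from the grip point. The beam leaves it along +x.
- mat: Black rubber mat 190 x 190 mm, 4 mm thick, fixed on the bench; origin at the centre of its underside.
- spanner: Steel spanner, 160 mm long, lying between the two units. A bystander: leave it where it is. Origin: middle of the tool on the bench, x along it.
- screwdriver: Black-handled screwdriver, 190 mm long, lying on the right. A bystander: leave it where it is. Origin: middle of the tool on the bench, x along it.
- cup: Open steel cup, 72 mm across, 75 mm high, on the left. A bystander: leave it where it is. Origin: centre of its underside.
- pipe_clamp: Steel pipe clamp, a ring about 82 mm across with a wing bolt, 16 mm high, lying on the left. A bystander: leave it where it is. Origin: centre of its underside.
- bottle: White bottle, 60 mm across, 115 mm high, on the right. A bystander: leave it where it is. Origin: centre of its underside.
- collar: Steel collar, 68 mm across, 30 mm high, on the right near the robot. A bystander: leave it where it is. Origin: centre of its underside.
Not all that is in view belongs to the job. Leave any pink or red look-alike of the part that bears scanner_grip alone.

How it is judged (in metres and radians):
On the way, in this order (a step that is already met when the one before it is completed fails the run):
1. the flow meter's guard has been pushed open (at least 76 mm) while the scanner still stands on its mat (value of joint meter_guard above 0.076 m and horizontal distance between scanner_grip and mat below 0.05 m and angle between scanner_grip's own z axis and vertical below 0.08 rad and z of scanner_grip in the frame of mat between 0.132 and 0.145 m and linear speed of scanner below 0.02 m/s), for 0.2 s.
2. the held scanner points at the middle of the bare label (within 15 mm) from 60 to 150 mm, within 0.45 rad of square, and is still for a second (x of meter_label in the frame of scanner_window between 0.06 and 0.15 m and y of meter_label in the frame of scanner_window between -0.015 and 0.015 m and z of meter_label in the frame of scanner_window between -0.015 and 0.015 m and x of scanner_window in the frame of meter_label below -0.04 m and angle between the x axis of scanner_window and the x axis of meter_label, either way round below 0.45 rad and linear speed of scanner below 0.02 m/s and angular speed of scanner below 0.12 rad/s and contact force between the fingers and scanner above 0.5 N and value of joint meter_guard above 0.076 m), for 1 s.
At the end, for the whole second after the job is handed in: The scanner stands upright (within 0.08 rad), at rest, on the mat, its centre within 50 mm of the mat's centre; the flow meter's guard is open at least 76 mm and the other unit's guard less than 30 mm (all of step 1 and value of joint controller_guard below 0.03 m); the robot touches nothing.
It fails at once if the scanner is dropped (moves faster than 0.4 m/s with no finger on it) (linear speed of scanner above 0.4 m/s and contact force between the fingers and scanner below 0.2 N).
It fails at once if the scanner topples (tilted more than 1.1 rad) (angle between scanner_grip's own z axis and vertical above 1.1 rad).
It fails at once if the other unit's guard is opened (30 mm or more) (value of joint controller_guard above 0.03 m).
It fails at once if a loose bystander is shifted by more than 40 mm (distance of any of spanner, screwdriver, cup, pipe_clamp, bottle, collar from where it was at the start of the episode above 0.04 m).
It also fails if it takes over 69 s, if anything falls off the work surface, if the arm or the gripper's body presses on something with over 40 N, if the wrist force passes 120 N, or if a joint passes its speed limit or range.

### The arm

A 6-joint arm with a two-finger parallel gripper is mounted at the origin on the work surface. World frame = base frame: x ahead of the robot, y to its left, z up, the work surface at z = 0. Lengths are in mm, angles in degrees, forces in N, time in s.
With the tool pointing down it reaches from about 350 to 850 mm from the base axis. Payload 8.1 kg.
Tool frame: the origin (TCP) lies on the front face of the gripper's body, between the roots of the fingers; the fingertips stand r.finger_overhang ahead of it and the grasp point (between the pads) lies 54 mm ahead of it (r.finger_overhang is the distance from the TCP to the fingertips, in mm); y points along the fingers, z is the direction in which the jaws open and shut, and the axes are right-handed (so a half turn about y gives the same grasp; the last joint's range is limited). The gripper opens to 85 mm and grips with 20 to 120 N. Pads are 22 mm wide; open, the fingers measure 114 mm over their backs; the gripper's body (76 mm by 85 mm) begins 54 mm behind the grasp point. The pads swing forward as they close: fully open they stand 13 mm farther back than shut.
Start: joints at [68.961, 7.471, 85.268, -0, 87.261, -4.893], TCP at [166.829, 576.345, 303.892] pointing down, gripper open.
Joint ranges: [-169.43, 169.43], [-51.17, 129.36], [1.28, 143.12], [-76.62, 256.62], [0, 156.53], [-152.29, 152.29]. Speed limits (degrees/s): [136.94, 136.94, 159.86, 180, 180, 180].

### API

Orientations are given as [roll, pitch, yaw] about the fixed x, y, z axes, in that order (R = Rz(yaw) Ry(pitch) Rx(roll)).
In Python, from bench import r gives the robot as it stands. The module is installed in compiled form; this text tells all that it offers.
- The arm moves only by the tool arm_command, never from a script. Its argument "increments" is a list of rows, each a list of 6 numbers: the shift along the tool's x, y, z in m, then the turn, a rotation vector about the tool's x, y, z in rad. In form: [[tx, ty, tz, wx, wy, wz], ...]. A call has exactly 10 rows; each row is the pose to reach, as a shift and turn from the pose commanded when the call began, along the tool's axes at that moment; what a row does not reach only later rows make up. A row lasts 1/8 s, in which the tool goes at most 62.5 mm and 10.7 degrees, less where a joint would pass 70% of its speed; a pose out of reach is approached as far as the arm can. A call with a gripper value outside its range is refused whole. "jaw" is the gripper's target within -1 to 1 (shut at 1, half-way at 0, fully open at -1), set as the call begins (left out, the last holds). The fingers move at their own pace and stop on an object; "force" is the grip in N (left out, the last holds). Time passes only in rows, so rows that repeat a pose let the fingers close, or fill a call up. It gives the time, the measured TCP pose, the force and the opening at its end, in the units of the state.
- r.sense(): the state, without advancing time (a new reading comes with each control period).
- r.snapshot(name): name is "side" or "top"; returns the picture (420x560x3 uint8, red, green, blue); there is no depth.
- r.camera_model(name): a dict with "intrinsics" (3x3 intrinsics, pixels), "distortion" ([k1, k2, p1, p2, k3] as OpenCV has them; the pictures are not rectified), "cam_to_world" (4x4, takes a point from camera to world coordinates). Camera axes: x right, y down, z forward; pixel columns grow to the right and rows downward; lengths in mm; the calibration is good to about 2 mm. A picture is of the moment at which its call begins. camera_model takes no time and is no camera call.
- r.hand_in(): hands the job in, once; it reports no verdict.
Trained networks look in the newest picture that a camera, given by its name, has taken for a name from the list of things; names that differ only in an ending like _2 or _b are one class to them, and where a whole thing is asked for, a point or a joint stands for the part that bears it (a point fixed in the world has none). Each returns a list of dicts, best first, with "conf" (0 to 1); they miss things now and then, are a little off and sometimes report something else, mostly with a low value. They report only what shows in the picture. A call takes as long as a camera call. They do not tell look-alikes from the thing itself.
- r.trace(camera, target): "mask" (420x560 bool, what is visible of it) and "position" ([column, row] in pixels, amid what is visible of it).
- r.spot_point(camera, target): "position" ([column, row] in pixels: a listed point, or the origin of a listed thing).
The state is a dict: "time": time; "joint_pos": joint angles; "qd": joint speeds; "joint_efforts": joint torques, N m; "tool_pos": TCP position; "tcp_rot": TCP orientation; "ft_force": force on the tool from outside, world axes, zero at the start; "wrist_torque": the same for the moment, N m; "finger_gap": finger opening in mm.
Only numpy, scipy, OpenCV 4.12 (cv2) and the standard library are available. Lean on these libraries where they do the work, as an engineer would, in place of code of your own. Each camera call takes 0.05 s, during which the arm holds its last target.

## Working session

There is one attempt and no reset: what is moved stays moved. The work goes in short steps, Python scripts to look and compute and a tool call to move; the robot and the scene stay as the last step left them, time stands still between calls to the robot, and variables do not carry over. Pictures are saved under pics/ and viewed, and the job is handed in when it is done.

Besides the shell and the picture viewer there is one more tool, called after "Request:" as name([rows], argument=value, ...), one row to a line, values as JSON. arm_command: Moves the arm, as the interface text tells. Its arguments: {"type":"object","properties":{"increments":{"type":"array","items":{"type":"array","items":{"type":"number"}}},"jaw":{"type":"number"},"force":{"type":"number"}},"required":["increments"]}

```bash
mkdir -p pics; python3 - <<'E'
from bench import r
import cv2,json,numpy as np
print(r.sense(), r.finger_overhang)
for n in("side","top"):
    im=r.snapshot(n); cv2.imwrite(f"pics/{n}0.png",im[:,:,::-1])
    m=r.camera_model(n); print(n,m)
    for t in("meter","controller","meter_label","meter_tab","scanner_grip","scanner_window","mat","spanner","screwdriver","cup","pipe_clamp","bottle","collar"):
        print(t,[(round(d["conf"],2),np.round(d["position"],1).tolist()) for d in r.spot_point(n,t)][:4])
E
```

```text
{'time': 0.0, 'joint_pos': array([ 6.89603068e+01,  7.51563500e+00,  8.53314898e+01,  1.60452161e-03,
        8.72587881e+01, -4.89270820e+00]), 'qd': array([ 0.00295314,  0.08926581,  0.02485764,  0.00045067, -0.04244709,
       -0.07622987]), 'joint_efforts': array([-1.60912678e-04, -5.69431615e+01, -5.00527024e+01, -4.90338334e-04,
        1.52185414e-02,  2.67222669e-05]), 'tool_pos': array([166.67898964, 575.95145544, 302.81760319]), 'tcp_rot': array([-9.01053903e+01,  1.06300231e-02, -1.61470730e+01]), 'ft_force': array([ 0.12171324,  0.35600214, -0.00403862]), 'wrist_torque': array([-0.01777063,  0.01981205, -0.0140989 ]), 'finger_gap': 85.30094674204722} 72.6
side {'intrinsics': array([[470.8814165 ,   0.        , 283.79674353],
       [  0.        , 470.8814165 , 213.69014821],
       [  0.        ,   0.        ,   1.        ]]), 'distortion': array([-0.07675401,  0.        ,  0.        ,  0.        ,  0.        ]), 'cam_to_world': array([[ 9.34272745e-01,  2.23183167e-01, -2.78071415e-01,
         8.98403731e+02],
       [ 3.56081009e-01, -6.24385615e-01,  6.95232996e-01,
 
[... 1330 characters left out ...]
e-01, -9.86893563e-01,
         1.15754590e+03],
       [ 0.00000000e+00,  0.00000000e+00,  0.00000000e+00,
         1.00000000e+00]])}
meter [(0.56, [359.0, 123.6])]
controller [(0.93, [221.6, 119.0])]
meter_label [(0.68, [386.1, 135.0])]
meter_tab []
scanner_grip [(0.91, [95.2, 272.2]), (0.79, [400.1, 326.7]), (0.74, [248.6, 195.1]), (0.58, [171.6, 287.7])]
scanner_window [(0.74, [126.6, 285.1]), (0.68, [268.8, 170.6]), (0.68, [379.7, 356.9]), (0.6, [204.7, 283.2])]
mat [(0.62, [250.4, 207.6])]
spanner [(0.88, [283.8, 125.0])]
screwdriver [(0.89, [390.3, 215.9])]
cup [(0.96, [159.5, 225.5])]
pipe_clamp [(0.67, [124.8, 171.9])]
bottle [(0.59, [429.7, 159.3])]
collar [(0.75, [418.6, 267.1])]
```

View pics/side0.png

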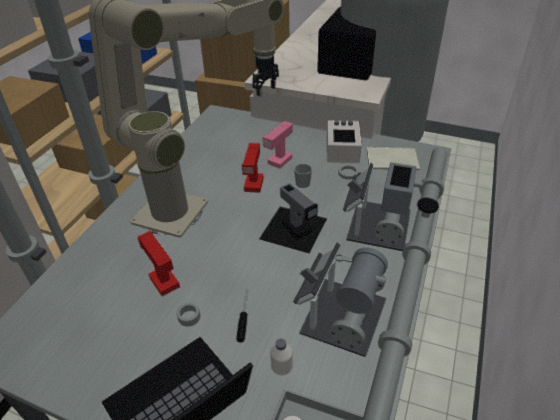

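View pics/top0.png

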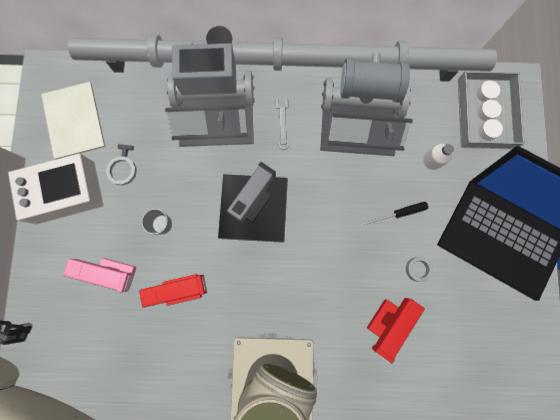

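The grey scanner is the real one: top (248,195), side (293,199). The meter is the drum unit, top (373,80). I'll zoom in and triangulate.

```bash
cat > h.py <<'E'
from bench import r
import cv2,numpy as np
from scipy.spatial.transform import Rotation as R
from scipy.optimize import least_squares
M={n:r.camera_model(n) for n in("side","top")}
def ray(n,p):
    m=M[n];u=cv2.undistortPoints(np.array([[p]],float),m["intrinsics"],m["distortion"])[0,0]
    T=m["cam_to_world"];d=T[:3,:3]@np.array([u[0],u[1],1]);return T[:3,3],d/np.linalg.norm(d)
def onz(n,p,z):
    o,d=ray(n,p);return o+d*(z-o[2])/d[2]
def tri(ps,pt):
    A=np.zeros((3,3));b=np.zeros(3);L=[ray("side",ps),ray("top",pt)]
    for o,d in L:
        P=np.eye(3)-np.outer(d,d);A+=P;b+=P@o
    x=np.linalg.solve(A,b);return x,[round(float(np.linalg.norm((np.eye(3)-np.outer(d,d))@(x-o))),1) for o,d in L]
def proj(n,X):
    m=M[n];T=np.linalg.inv(m["cam_to_world"])
    return cv2.projectPoints(np.asarray(X,float).reshape(-1,3),cv2.Rodrigues(T[:3,:3])[0],T[:3,3],m["intrinsics"],m["distortion"])[0].reshape(-1,2)
E
python3 - <<'E'
from h import *
im=cv2.imread("pics/side0.png");cv2.imwrite("pics/s1.png",cv2.resize(im[140:360,240:400],None,fx=3.6,fy=2.7*1.0*1.333*0.75*1.0,interpolation=cv2.INTER_CUBIC)[:600])
a=im[220:360,250:410];cv2.imwrite("pics/s2.png",cv2.resize(a,None,fx=4.2,fy=4.2,interpolation=cv2.INTER_CUBIC))
im=cv2.imread("pics/top0.png");a=im[40:250,210:450]
cv2.imwrite("pics/t1.png",cv2.resize(a,None,fx=2.8,fy=2.8,interpolation=cv2.INTER_CUBIC))
for n,a,b in(("grip",(292.9,198.7),(248.6,195.1)),("win",(313.5,214.8),(268.8,170.6)),("meter",(337.4,314.7),(359,123.6)),("ctl",(372.6,227.2),(221.6,119)),("label",(307.7,284.5),(386.1,135))):
    print(n,tri(a,b))
print("mat",onz("side",(293.4,228.7),4),onz("top",(250.4,207.6),4))
print("grip z139",onz("top",(248.6,195.1),139),onz("top",(268.8,170.6),139))
print("meter z0",onz("top",(359,123.6),0),onz("side",(337.4,314.7),0))
print("ctl z0",onz("top",(221.6,119),0),onz("side",(372.6,227.2),0))
for t,p in (("spanner",(283.8,125)),("screw",(390.3,215.9)),("cup",(159.5,225.5)),("bottle",(429.7,159.3)),("collar",(418.6,267.1)),("clamp",(124.8,171.9))):print(t,onz("top",p,0))
E
```

```text
grip (array([476.24472305,  71.14253078, 142.97670514]), [4.7, 4.7])
win (array([554.7999958 ,  26.73045999, 127.22093494]), [4.9, 4.9])
meter (array([ 729.40313789, -239.02100124,    6.13912969]), [4.0, 4.0])
ctl (array([ 7.38066544e+02,  1.75585025e+02, -4.43328997e-01]), [0.2, 0.2])
label (array([ 644.85532217, -278.60677271,  155.10272831]), [2.2, 2.2])
mat [473.83219573  67.51095547   4.        ] [469.74703466  77.82833183   4.        ]
grip z139 [481.1395937   73.82287563 139.        ] [547.33553094  24.00142126 139.        ]
meter z0 [ 735.51145713 -238.47941057    0.        ] [ 725.22864407 -237.17121738    0.        ]
ctl z0 [738.0791272  175.61496087   0.        ] [737.98255726 174.93681467   0.        ]
spanner [724.5744228 -12.3248504   0.       ]
screw [ 457.65122139 -328.1098566     0.        ]
cup [410.62100303 338.14462153   0.        ]
bottle [ 630.51737123 -447.68035829    0.        ]
collar [ 313.15609436 -406.01954451    0.        ]
clamp [566.21964028 452.38241421   0.        ]
```

View pics/s2.png

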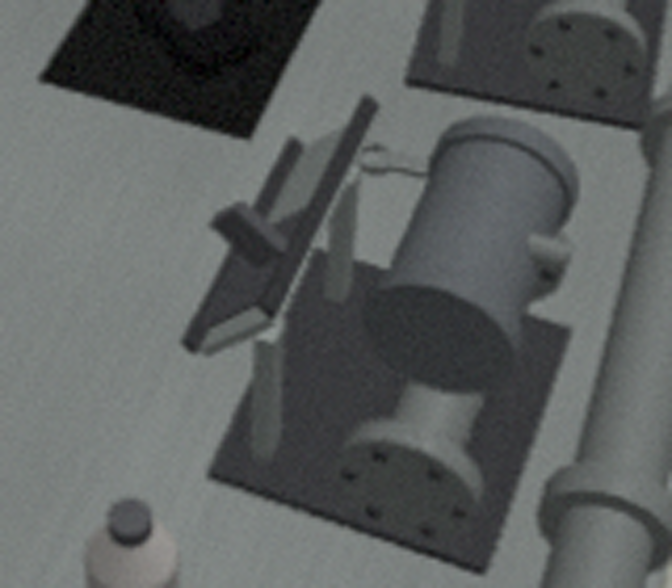

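View pics/t1.png

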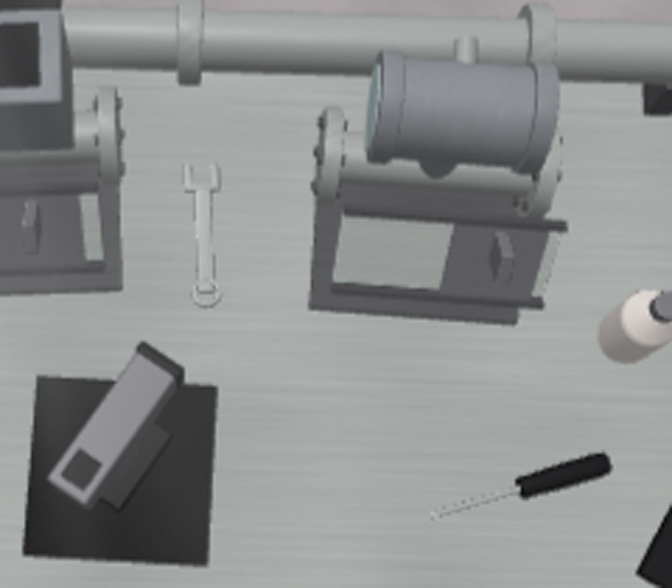

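```bash
python3 - <<'E'
from h import *
t=lambda x,y:(x/2.8+210,y/2.8+40)
s=lambda x,y:(x/4.2+250,y/4.2+220)
print("plate", onz("top",t(310,309),8),onz("top",t(517,324),8),onz("side",s(210,475),4),onz("side",s(487,573),4),onz("side",s(572,326),8))
obs=[("top",t(310,309),(-100,110)),("top",t(517,324),(-100,-110)),("side",s(210,475),(-100,-110)),("side",s(487,573),(100,-110)),("side",s(572,326),(100,110))]
def f(p):
    e=[]
    c,sn=np.cos(p[2]),np.sin(p[2])
    for n,px,(a,b) in obs:
        e+=list(proj(n,[p[0]+c*a-sn*b,p[1]+sn*a+c*b,8])[0]-px)
    return e
q=least_squares(f,[730,-238,0],x_scale=[10,10,.1]);print(q.x,np.degrees(q.x[2]),np.round(q.fun,1))
# panel
x,y,a=q.x;Rm=R.from_euler("z",a).as_matrix()
W=lambda p:Rm@np.array(p)+[x,y,0]
inn=np.array([np.cos(.7),0,-np.sin(.7)]);up=np.array([np.sin(.7),0,np.cos(.7)])
P0=np.array([-60,0,150.])
im={n:cv2.imread(f"pics/{n}0.png") for n in M}
print("upper rail tri?",)
for n in M:
    for yy in(100,-100):
        for u in(38,-38): print(n,yy,u,proj(n,W(P0+up*u+[0,yy,0])), end=' ')
        print()
# scanner mask, mat mask
for n in M:
    r.snapshot(n)
    for tg in("mat","meter_guard","scanner_grip"):
        for d in r.trace(n,tg)[:5]:
            print(n,tg,round(d["conf"],2),np.round(d["position"]),d["mask"].sum())
E
```

```text
plate [ 646.25238806 -123.42926538    8.        ] [ 636.1392917  -341.61513588    8.        ] [ 642.3625567  -339.54746161    4.        ] [ 839.95217238 -349.6717556     4.        ] [ 849.95642563 -130.54419639    8.        ]
[ 7.44147368e+02 -2.36797497e+02 -4.04119281e-02] -2.315432922911122 [-0.2 -0.8  0.3 -1.2 -1.2 -0.2 -0.1 -0.5 -0.5 -0. ]
upper rail tri?
side 100 38 [[346.62398113 249.14140684]] side 100 -38 [[329.67933755 258.23206729]] 
side -100 38 [[323.38551558 300.15514871]] side -100 -38 [[305.60141288 308.0371843 ]] 
top 100 38 [[332.70265217 105.74826567]] top 100 -38 [[328.9364815  131.73496054]] 
top -100 38 [[410.8114454  110.86626869]] top -100 -38 [[403.45637539 136.67041159]] 
side meter_guard 0.7 [307. 276.] 356
side meter_guard 0.23 [385. 213.] 4257
side meter_guard 0.17 [344. 257.] 81
side scanner_grip 0.86 [296. 210.] 1232
side scanner_grip 0.86 [275. 142.] 833
side scanner_grip 0.84 [251. 171.] 807
side scanner_grip 0.76 [158. 262.] 1362
top mat 0.73 [255. 218.] 3073
top mat 0.72 [153. 224.] 573
top mat 0.37 [411. 211.] 292
top meter_guard 0.87 [388. 132.] 820
top meter_guard 0.54 [256. 220.] 2924
top meter_guard 0.39 [408. 212.] 321
top scanner_grip 0.91 [254. 196.] 1447
top scanner_grip 0.7 [174. 288.] 1413
top scanner_grip 0.68 [392. 325.] 2102
top scanner_grip 0.61 [104. 272.] 1630
```

```bash
python3 - <<'E'
from h import *
t=lambda x,y:(x/2.8+210,y/2.8+40)
s=lambda x,y:(x/4.2+250,y/4.2+220)
inn=np.array([np.cos(.7),0,-np.sin(.7)]);up=np.array([np.sin(.7),0,np.cos(.7)])
P0=np.array([-60,0,150.])
obs=[("top",t(344,210),(100,1)),("top",t(567,226),(-100,1)),("top",t(332,289),(100,-1)),("top",t(543,303),(-100,-1)),
("side",s(371,99),(100,1)),("side",s(267,312),(-100,1)),("side",s(295,140),(100,-1)),("side",s(189,345),(-100,-1))]
def f(p,full=True):
    Rm=R.from_euler("z",p[2]).as_matrix();e=[]
    for n,px,(yy,u) in obs:
        X=Rm@(P0+up*u*p[4]+inn*p[3]+[0,yy*p[5],0])+[p[0],p[1],0]
        e+=list(proj(n,X)[0]-px)
    return e+[ (p[3]+8)*.1,(p[4]-36)*.1]
q=least_squares(f,[720,-238,-.04,-8,36,1],x_scale=[10,10,.1,10,10,.1]);print(np.round(q.x,3),np.round(q.fun,1))
x,y,a=q.x[:3];Rm=R.from_euler("z",a).as_matrix()
for n,pts in(("top",[(490,232),(503,230),(514,262),(505,284),(493,275)]),):
    for p in pts: print(p,t(*p))
p1=P0+up*8
for yy in(40,45,50,55,60):
  for d in (-8,-45-8): print(yy,d,[np.round(proj(n,Rm@(P0+up*25+inn*d+[0,-yy,0])+[x,y,0])[0],1) for n in("top","side")])
# outer end of tab triangulate
print("tab outer top edge tri",tri(s(240,205),t(497,231)),tri(s(218,213),t(490,235)))
print("drum top etc: side label")
E
```

```text
[ 7.23664e+02 -2.35811e+02 -4.50000e-02 -1.34570e+01  4.09890e+01
  1.00200e+00] [-0.3 -0.4 -0.5 -0.5 -0.2 -0.7 -0.1 -0.4 -0.8  0.2 -0.6 -0.2 -0.5  0.3
 -0.6  0.6 -0.5  0.5]
(490, 232) (385.0, 122.85714285714286)
(503, 230) (389.64285714285717, 122.14285714285715)
(514, 262) (393.57142857142856, 133.57142857142858)
(505, 284) (390.3571428571429, 141.42857142857144)
(493, 275) (386.07142857142856, 138.21428571428572)
40 -8 [array([386.3, 123.1]), array([318.6, 281. ])]
40 -53 [array([389. , 132.1]), array([307. , 270.3])]
45 -8 [array([388.3, 123.2]), array([318. , 282.3])]
45 -53 [array([391. , 132.2]), array([306.3, 271.6])]
50 -8 [array([390.2, 123.4]), array([317.3, 283.6])]
50 -53 [array([393.1, 132.4]), array([305.6, 272.9])]
55 -8 [array([392.2, 123.5]), array([316.7, 284.9])]
55 -53 [array([395.1, 132.5]), array([305. , 274.2])]
60 -8 [array([394.2, 123.6]), array([316. , 286.3])]
60 -53 [array([397.1, 132.7]), array([304.3, 275.5])]
tab outer top edge tri (array([ 647.83981798, -269.98778896,  215.26168869]), [10.6, 10.6]) (array([ 640.38147526, -269.48456715,  207.29532876]), [18.0, 18.0])
drum top etc: side label
```

```bash
python3 - <<'E'
from h import *
im=cv2.imread("pics/top0.png")[105:155,365:425];a=cv2.resize(im,None,fx=8,fy=8,interpolation=cv2.INTER_CUBIC)
im=cv2.imread("pics/side0.png")[255:310,285:335];b=cv2.resize(im,None,fx=7.2,fy=7.2,interpolation=cv2.INTER_CUBIC)
c=np.zeros((400,850,3),np.uint8);c[:400,:480]=a;c[:396,490:850]=b
c=cv2.convertScaleAbs(c,alpha=1.6);cv2.imwrite("pics/tab.png",c[:,:800])
im=cv2.imread("pics/top0.png")[155:250,210:300];a=cv2.resize(im,None,fx=4.4,fy=4.4,interpolation=cv2.INTER_CUBIC)
im=cv2.imread("pics/side0.png")[175:255,255:335];b=cv2.resize(im,None,fx=5,fy=5,interpolation=cv2.INTER_CUBIC)
c=np.zeros((420,800,3),np.uint8);c[:418,:396]=a;c[:400,400:800]=b
cv2.imwrite("pics/scan.png",cv2.convertScaleAbs(c,alpha=1.8))
E
```

```text
(no output)
```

View pics/tab.png

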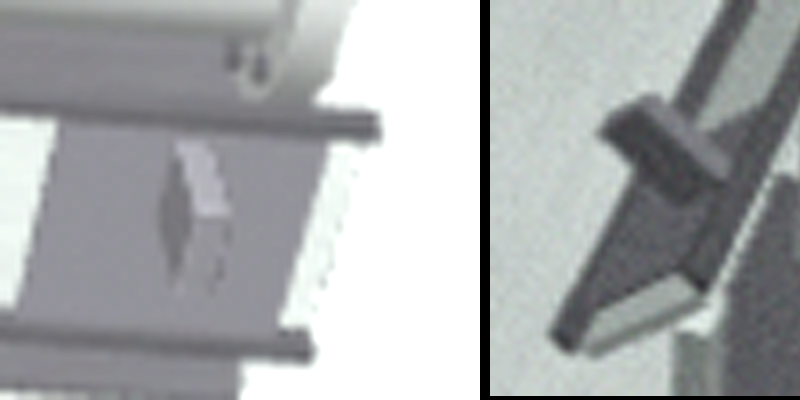

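View pics/scan.png

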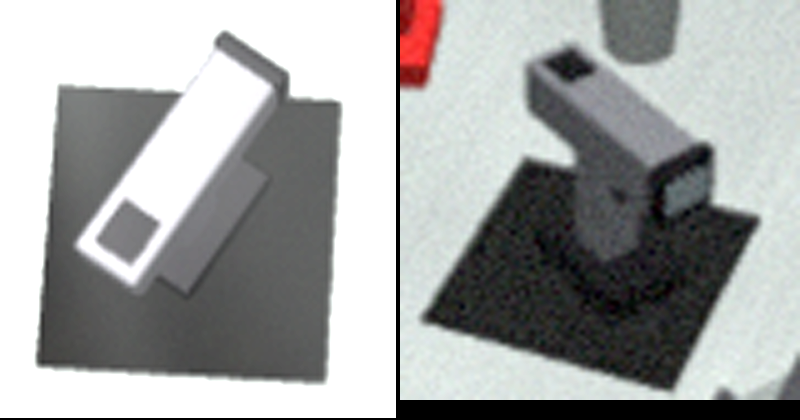

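```bash
python3 - <<'E'
from h import *
t=lambda x,y:(x/4.4+210,y/4.4+155)
s=lambda x,y:((x-400)/5+255,y/5+175)
C=[onz("top",t(*p),161) for p in((76,245),(138,291),(220,33),(289,74))]
for c in C:print(np.round(c,1))
rear=(C[0]+C[1])/2;fr=(C[2]+C[3])/2
d=fr-rear;print(np.linalg.norm(d),np.degrees(np.arctan2(d[1],d[0])),rear,fr)
C2=[onz("side",s(*p),161) for p in((528,65),(575,43),(652,165),(710,145))]
for c in C2:print(np.round(c,1))
rear=(C2[0]+C2[1])/2;fr=(C2[2]+C2[3])/2
d=fr-rear;print(np.linalg.norm(d),np.degrees(np.arctan2(d[1],d[0])),rear,fr)
print("mat top",[np.round(onz("top",t(*p),4),1) for p in((59,85),(341,102),(327,382),(38,366))])
print("mat side",[np.round(onz("side",s(*p),4),1) for p in((528,157),(760,218),(672,390),(424,320))])
print("foot top",[np.round(onz("top",t(*p),24),1) for p in((270,178),(187,295))])
E
```

```text
[435.9 123.8 161. ]
[410.6  87.4 161. ]
[562.4  46.4 161. ]
[539.1   5.8 161. ]
150.22676521784783 -31.945056678735472 [423.2560006  105.58714342 161.        ] [550.73180375  26.10129184 161.        ]
[421.   87.1 161. ]
[442.8 120.8 161. ]
[534.6  16.7 161. ]
[563.9  48.4 161. ]
137.42722186178636 -31.315996199927167 [431.86440579 103.97853715 161.        ] [549.27037162  32.54968797 161.        ]
mat top [array([566.3, 161. ,   4. ]), array([560.1, -27.4,   4. ]), array([373.6, -23. ,   4. ]), array([378.6, 165.1,   4. ])]
mat side [array([386.4, 166.4,   4. ]), array([571.2, 159.6,   4. ]), array([565.9, -26.9,   4. ]), array([381. , -21.6,   4. ])]
foot top [array([503.5,  17.8,  24. ]), array([425.5,  68.8,  24. ])]
```

```bash
cat >> h.py <<'E'
MO=np.array([723.7,-235.8,0]);MY=-.045
Rm=R.from_euler("z",MY).as_matrix()
def W(p): return Rm@np.array(p,float)+MO
def rel(cp,crpy,tp,trpy):
    A=R.from_euler("xyz",crpy,degrees=True);B=R.from_euler("xyz",trpy,degrees=True)
    d=A.inv().apply(np.array(tp,float)-cp)/1000;w=(A.inv()*B).as_rotvec()
    return np.round(d,4).tolist()+np.round(w,4).tolist()
def comp(cp,crpy,row):
    A=R.from_euler("xyz",crpy,degrees=True)
    return np.array(cp)+A.apply(row[:3])*1000,(A*R.from_rotvec(row[3:])).as_euler("xyz",degrees=True)
E
python3 - <<'E'
from h import *
p=W([-87,-105,330]);print(p)
print(rel([166.8,576.3,303.9],[-90,0,-16.147],[420,100,340],[-90,0,-10]))
print(rel([166.8,576.3,303.9],[-90,0,-16.147],p,[-90,0,-2.6]))
E
```

```text
[ 632.06466716 -336.78002662  330.        ]
[0.3757, -0.0361, -0.3871, 0.0, -0.1073, 0.0]
[0.7008, -0.0261, -0.7477, -0.0, -0.2364, 0.0]
```

Request:
arm_command([
  [0.02,-0.005,-0.02,0,-0.01,0],
  [0.05,-0.02,-0.05,0,-0.02,0],
  [0.09,-0.03,-0.09,0,-0.03,0],
  [0.13,-0.036,-0.13,0,-0.04,0],
  [0.17,-0.036,-0.17,0,-0.05,0],
  [0.21,-0.036,-0.21,0,-0.06,0],
  [0.25,-0.036,-0.25,0,-0.08,0],
  [0.29,-0.036,-0.29,0,-0.09,0],
  [0.33,-0.036,-0.33,0,-0.1,0],
  [0.37,-0.036,-0.38,0,-0.11,0],
], jaw=1, force=40)

```text
time: 3.05
tool_pos: [416.6, 108.3, 340.2]
tcp_rot: [-90.0, -0.1, -9.8]
ft_force: [0.6, -0.3, -0.4]
finger_gap: 0.2
```

```bash
python3 - <<'E'
from h import *
c,o=comp([166.8,576.3,303.9],[-90,0,-16.147],[0.37, -0.036, -0.38, 0, -0.11, 0]);print(c,o)
print(rel(c,o,W([-87,-105,330]),[-90,0,-2.6]))
E
```

```text
[416.5249761  108.39249171 339.9       ] [-90.           0.          -9.84446425]
[0.2885, 0.0099, -0.4018, -0.0, -0.1264, 0.0]
```

Request:
arm_command([
  [0.02,0,-0.03,0,-0.01,0],
  [0.05,0,-0.075,0,-0.02,0],
  [0.085,0,-0.12,0,-0.04,0],
  [0.12,0,-0.165,0,-0.05,0],
  [0.155,0,-0.215,0,-0.07,0],
  [0.19,0,-0.265,0,-0.08,0],
  [0.225,0.005,-0.315,0,-0.1,0],
  [0.255,0.01,-0.36,0,-0.12,0],
  [0.28,0.01,-0.39,0,-0.126,0],
  [0.289,0.01,-0.402,0,-0.126,0],
])

```text
time: 4.3
tool_pos: [632.2, -337.9, 328.6]
tcp_rot: [-90.0, 0.1, -2.7]
ft_force: [-0.4, 0.3, 0.3]
finger_gap: 0.1
```

```bash
python3 - <<'E'
from h import *
for n in M:
    cv2.imwrite(f"pics/{n}1.png",r.snapshot(n)[:,:,::-1])
a=cv2.imread("pics/side1.png")[190:350,230:400];b=cv2.imread("pics/top1.png")[70:230,310:480]
cv2.imwrite("pics/c1.png",cv2.convertScaleAbs(np.hstack([cv2.resize(a,(400,376)),cv2.resize(b,(400,376))]),alpha=1.5))
s=r.sense();print(s["tool_pos"],s["tcp_rot"],s["time"])
p=s["tool_pos"];print([proj(n,p-[0,0,72.6]) for n in M])
E
```

```text
[ 631.99876475 -337.26778837  328.77641618] [-8.99873221e+01  5.51902863e-02 -2.72450227e+00] 4.4
[array([[296.94715777, 274.00466219]]), array([[423.14557864, 127.39903134]])]
```

View pics/c1.png

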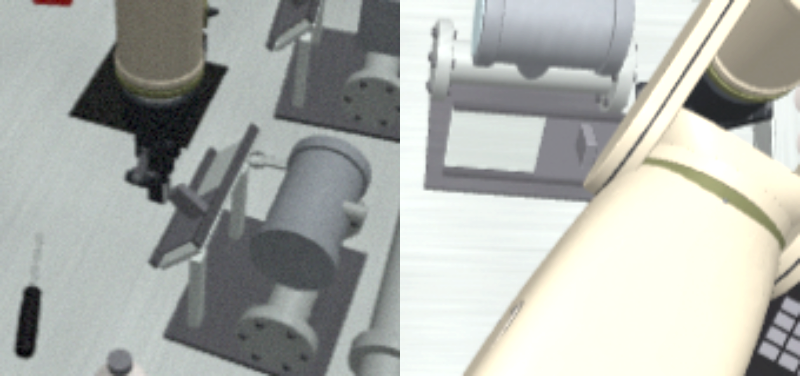

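Request:
arm_command([
  [0,0.01,0,0,0,0],
  [0,0.03,0,0,0,0],
  [0,0.05,0,0,0,0],
  [0,0.07,0,0,0,0],
  [0,0.08,0,0,0,0],
  [0,0.08,0.005,0,0,0],
  [0,0.08,0.015,0,0,0],
  [0,0.08,0.025,0,0,0],
  [0,0.08,0.03,0,0,0],
  [0,0.08,0.03,0,0,0],
])

```text
time: 5.65
tool_pos: [633.6, -305.1, 250.4]
tcp_rot: [-90.0, -0.0, -2.6]
ft_force: [-0.4, 0.8, 0.4]
finger_gap: -0.1
```

Request:
arm_command([
  [0,0,0.004,0,0,0],
  [0,0,0.01,0,0,0],
  [0,0,0.016,0,0,0],
  [0,0,0.022,0,0,0],
  [0,0,0.028,0,0,0],
  [0,0,0.034,0,0,0],
  [0,0,0.04,0,0,0],
  [0,0,0.046,0,0,0],
  [0,0,0.05,0,0,0],
  [0,0,0.05,0,0,0],
])

```text
time: 6.9
tool_pos: [635.7, -255.1, 250.0]
tcp_rot: [-90.0, 0.0, -2.6]
ft_force: [-2.0, 0.1, 1.3]
finger_gap: -0.0
```

```bash
python3 - <<'E'
from h import *
for n in M:
    cv2.imwrite(f"pics/{n}2.png",r.snapshot(n)[:,:,::-1])
a=cv2.imread("pics/side2.png")[190:350,230:400];b=cv2.imread("pics/top2.png")[70:230,310:480]
cv2.imwrite("pics/c2.png",cv2.convertScaleAbs(np.hstack([cv2.resize(a,(400,376)),cv2.resize(b,(400,376))]),alpha=1.5))
s=r.sense();print(s["tool_pos"],s["tcp_rot"],s["time"],s["ft_force"])
E
```

```text
[ 635.70483271 -255.44824202  250.02689047] [-8.99798296e+01 -9.91225276e-04 -2.60619363e+00] 7.0 [-0.20262131  0.23803704 -0.71885677]
```

View pics/c2.png

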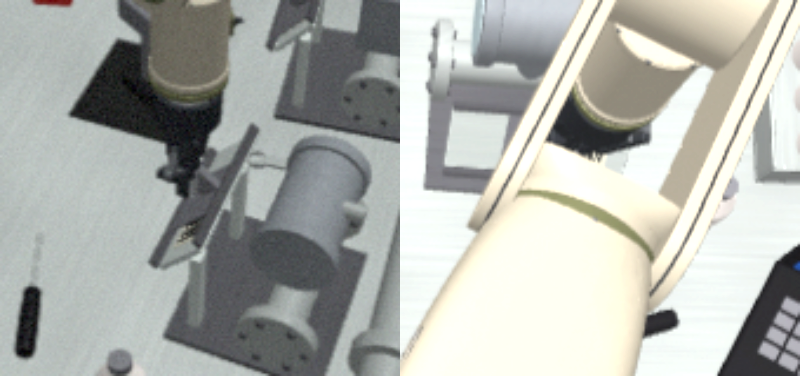

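The guard is sliding and the label is starting to show at side (310,288). I'll keep pushing.

Request:
arm_command([
  [0,0,0.004,0,0,0],
  [0,0,0.009,0,0,0],
  [0,0,0.014,0,0,0],
  [0,0,0.019,0,0,0],
  [0,0,0.024,0,0,0],
  [0,0,0.029,0,0,0],
  [0,0,0.034,0,0,0],
  [0,0,0.038,0,0,0],
  [0,0,0.04,0,0,0],
  [0,0,0.04,0,0,0],
])

```text
time: 8.25
tool_pos: [637.5, -215.4, 249.8]
tcp_rot: [-90.0, 0.0, -2.6]
ft_force: [0.1, -0.0, 1.2]
finger_gap: -0.1
```

```bash
python3 - <<'E'
from h import *
for n in M:
    cv2.imwrite(f"pics/{n}3.png",r.snapshot(n)[:,:,::-1])
a=cv2.imread("pics/side3.png")[190:350,230:400];b=cv2.imread("pics/top3.png")[70:230,310:480]
cv2.imwrite("pics/c3.png",cv2.convertScaleAbs(np.hstack([cv2.resize(a,(400,376)),cv2.resize(b,(400,376))]),alpha=1.5))
s=r.sense();print(s["tool_pos"],s["tcp_rot"],s["time"],s["ft_force"])
E
```

```text
[ 637.36572727 -215.47739627  249.65026246] [-8.99677885e+01  3.19315780e-02 -2.61462668e+00] 8.35 [-0.26373361  0.83872806 -0.32591979]
```

View pics/c3.png

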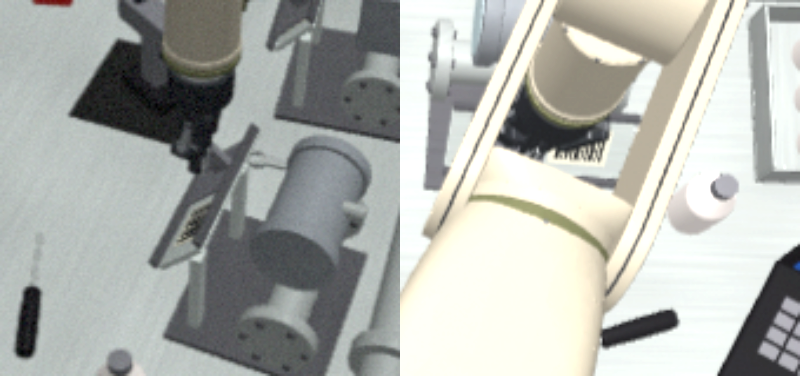

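Request:
arm_command([
  [0,0,0.001,0,0,0],
  [0,0,0.002,0,0,0],
  [0,0,0.003,0,0,0],
  [0,0,0.004,0,0,0],
  [0,0,0.005,0,0,0],
  [0,0,0.006,0,0,0],
  [0,0,0.007,0,0,0],
  [0,0,0.008,0,0,0],
  [0,0,0.009,0,0,0],
  [0,0,0.01,0,0,0],
])

```text
time: 9.6
tool_pos: [637.6, -209.0, 249.9]
tcp_rot: [-90.3, -0.0, -2.8]
ft_force: [0.2, -17.8, -4.5]
finger_gap: -0.1
```

The force rose to 17.8 N, so the guard is at its stop. Backing off and going up.

Request:
arm_command([
  [0,0,-0.01,0,0,0],
  [0,0,-0.03,0,0,0],
  [0,0,-0.035,0,0,0],
  [0,-0.02,-0.035,0,0,0],
  [0,-0.05,-0.035,0,0,0],
  [0,-0.09,-0.035,0,0,0],
  [-0.02,-0.1,-0.035,0,0,0],
  [-0.07,-0.1,-0.025,0,0,0],
  [-0.12,-0.1,0.02,0,0,0],
  [-0.16,-0.1,0.05,0,0,0],
], jaw=-1)

```text
time: 10.85
tool_pos: [479.1, -146.7, 351.0]
tcp_rot: [-90.0, -0.1, -2.6]
ft_force: [1.0, -0.3, 1.0]
finger_gap: 85.6
```

```bash
python3 - <<'E'
from h import *
for n in M:
    cv2.imwrite(f"pics/{n}4.png",r.snapshot(n)[:,:,::-1])
a=cv2.imread("pics/side4.png")[190:350,230:400];b=cv2.imread("pics/top4.png")[70:230,310:480]
cv2.imwrite("pics/c4.png",cv2.convertScaleAbs(np.hstack([cv2.resize(a,(400,376)),cv2.resize(b,(400,376))]),alpha=1.5))
s=r.sense();print(s["tool_pos"],s["tcp_rot"],s["time"],s["ft_force"])
P={}
for n in M:
  for t in("meter_label","scanner_grip"):
    print(n,t,[(round(d["conf"],2),np.round(d["position"],1)) for d in r.spot_point(n,t)][:4])
E
```

```text
[ 477.03682868 -144.7578331   350.15293744] [-8.98978320e+01  7.38417828e-02 -2.48029814e+00] 10.95 [ 0.81849631 -0.64158568  0.1729501 ]
side meter_label [(0.98, array([311.8, 285.6]))]
side scanner_grip [(0.93, array([251.1, 153.7])), (0.87, array([292.7, 197.7])), (0.81, array([155.2, 250.9])), (0.73, array([278.6, 135. ]))]
top meter_label []
top scanner_grip [(0.77, array([170.3, 289.5])), (0.72, array([250. , 189.8])), (0.66, array([399.8, 325. ])), (0.62, array([ 95.4, 272.9]))]
```

View pics/c4.png

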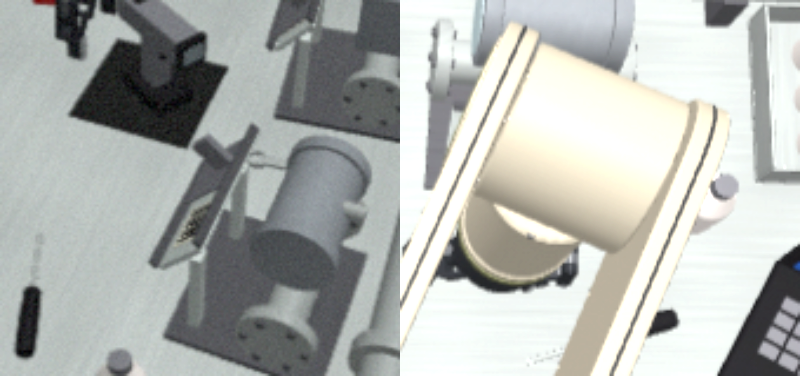

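The label is bare and the guard is open (side crop). Next: label position, then the grasp pose.

```bash
python3 - <<'E'
from h import *
L=onz("side",(311.8,285.6),156);print("label",L, "local",Rm.T@(L-MO))
inn=np.array([np.cos(.7),0,-np.sin(.7)]);up=np.array([np.sin(.7),0,np.cos(.7)]);P0=np.array([-60,0,150.])
for yy in(-44,-47,-50): print(yy,W(P0+up*8+[0,yy,0]),proj("side",W(P0+up*8+[0,yy,0])))
cp,co=comp([637.7,-205.5,249.9],[-90,0,-2.6],[-.16,-.1,.05,0,0,0]);print(cp,co)
s=r.sense();print(s["tool_pos"])
cp=s["tool_pos"];co=s["tcp_rot"]
# grasp
yaw=-32
g=np.array([478,71,139.])
print("above",rel(cp,[-90,0,-2.6],g+[0,0,54+110],[-90,0,-32]))
E
```

```text
label [ 655.13901268 -280.58225565  156.        ] local [-66.47705959 -47.82112454 156.        ]
-44 [ 666.92993215 -277.28820878  156.1187375 ] [[316.25469847 285.82863697]]
-47 [ 666.7949777  -280.28517179  156.1187375 ] [[315.87032559 286.61188179]]
-50 [ 666.66002326 -283.2821348   156.1187375 ] [[315.48473769 287.39752823]]
[ 480.13285824 -148.29339341  349.9       ] [-90.    0.   -2.6]
[ 481.27779151 -148.65330879  351.194172  ]
above [-0.0132, 0.0482, 0.2193, 0.0, 0.5131, -0.0]
```

Request:
arm_command([
  [0,0,0.02,0,0.05,0],
  [0,0,0.05,0,0.1,0],
  [0,0.01,0.08,0,0.16,0],
  [0,0.02,0.11,0,0.22,0],
  [-0.005,0.03,0.14,0,0.3,0],
  [-0.01,0.04,0.17,0,0.38,0],
  [-0.012,0.047,0.2,0,0.45,0],
  [-0.012,0.047,0.215,0,0.5,0],
  [-0.013,0.047,0.2193,0,0.513,0],
  [-0.013,0.047,0.2193,0,0.513,0],
])

```text
time: 12.4
tool_pos: [478.1, 70.9, 303.1]
tcp_rot: [-90.0, -0.0, -32.0]
ft_force: [-0.0, -0.4, 0.6]
finger_gap: 85.2
```

```bash
python3 - <<'E'
from h import *
for n in M:
    cv2.imwrite(f"pics/{n}5.png",r.snapshot(n)[:,:,::-1])
a=cv2.imread("pics/side5.png")[110:270,220:390];b=cv2.imread("pics/top5.png")[70:230,250:420]
cv2.imwrite("pics/c5.png",cv2.convertScaleAbs(np.hstack([cv2.resize(a,(400,376)),cv2.resize(b,(400,376))]),alpha=1.5))
s=r.sense();print(s["tool_pos"],s["tcp_rot"],s["time"],s["ft_force"])
D={}
for n in M:
  for t in("meter_label","scanner_grip","meter_tab"):
    D[n,t]=r.spot_point(n,t)
    print(n,t,[(round(d["conf"],2),np.round(d["position"],1)) for d in D[n,t]][:4])
print(tri(D["side","meter_label"][0]["position"],D["top","meter_label"][0]["position"]))
E
```

```text
[477.89442688  70.50301493 303.0753143 ] [-9.00072990e+01 -1.43120243e-02 -3.20169950e+01] 12.5 [-0.2115105   0.16621105  0.08668481]
side meter_label [(0.79, array([309.5, 282.7])), (0.19, array([293.1, 228.2]))]
side scanner_grip [(0.92, array([249.8, 156. ])), (0.92, array([154.8, 251.2])), (0.74, array([277.3, 134.5])), (0.6, array([296.8, 201.6]))]
side meter_tab [(0.67, array([317.6, 257.6])), (0.2, array([337., 316.]))]
top meter_label [(0.75, array([386.8, 131.3]))]
top scanner_grip [(0.83, array([170.3, 289.1])), (0.83, array([ 95. , 272.9])), (0.75, array([250. , 195.1])), (0.66, array([401. , 324.7]))]
top meter_tab [(0.84, array([354.6, 130.5])), (0.44, array([429.2, 162.3])), (0.35, array([417.2, 268.4]))]
(array([ 650.58900273, -278.23357663,  164.97787622]), [3.0, 3.0])
```

View pics/c5.png

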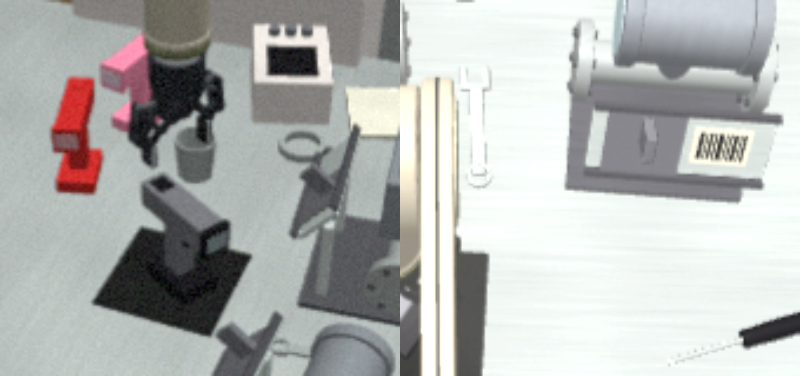

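```bash
python3 - <<'E'
from h import *
print(tri((311.8,285.4),(386.8,133)),onz("top",(386.8,133),156),onz("side",(311.8,285.4),156))
a=cv2.imread("pics/side4.png")[265:305,290:335];b=cv2.imread("pics/top5.png")[110:155,360:420]
cv2.imwrite("pics/c6.png",cv2.convertScaleAbs(np.hstack([cv2.resize(a,None,fx=9,fy=9,interpolation=2)[:360],cv2.resize(b,None,fx=6.6,fy=8,interpolation=2)[:360]]),alpha=1.3))
E
```

```text
(array([ 653.63218245, -279.26033008,  154.34072212]), [1.1, 1.1]) [ 652.03552708 -279.27963938  156.        ] [ 654.91507863 -279.90800673  156.        ]
```

View pics/c6.png

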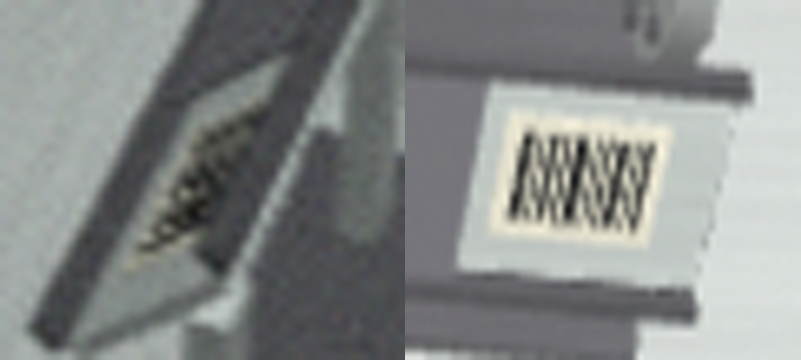

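Label ≈ (653, -279.5, 155.5). Descending to grasp.

Request:
arm_command([
  [0,0.01,0,0,0,0],
  [0,0.025,0,0,0,0],
  [0,0.04,0,0,0,0],
  [0,0.055,0,0,0,0],
  [0,0.07,0,0,0,0],
  [0,0.085,0,0,0,0],
  [0,0.097,0,0,0,0],
  [0,0.106,0,0,0,0],
  [0,0.11,0,0,0,0],
  [0,0.11,0,0,0,0],
])

```text
time: 14.05
tool_pos: [477.5, 71.2, 192.9]
tcp_rot: [-90.0, 0.0, -32.0]
ft_force: [0.2, 0.1, 0.4]
finger_gap: 85.5
```

```bash
python3 - <<'E'
from h import *
for n in M:
    cv2.imwrite(f"pics/{n}7.png",r.snapshot(n)[:,:,::-1])
a=cv2.imread("pics/side7.png")[150:270,230:360]
cv2.imwrite("pics/c7.png",cv2.convertScaleAbs(cv2.resize(a,None,fx=4.5,fy=4.5,interpolation=2),alpha=1.7))
s=r.sense();print(s["tool_pos"],s["tcp_rot"],s["time"],s["ft_force"])
E
```

```text
[477.7893081   71.18425266 193.43202101] [-8.99721070e+01 -4.15881275e-02 -3.20172305e+01] 14.15 [-0.14617371 -0.67472299 -0.186428  ]
```

View pics/c7.png

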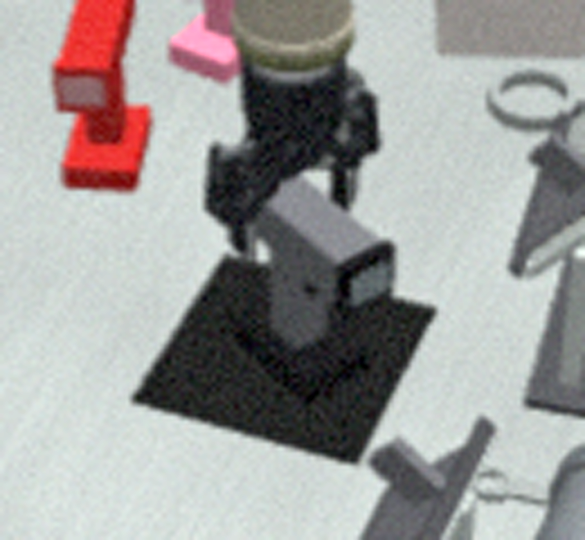

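Request:
arm_command([
  [0,0,0,0,0,0],
  [0,0,0,0,0,0],
  [0,0,0,0,0,0],
  [0,0,0,0,0,0],
  [0,0,0,0,0,0],
  [0,0,0,0,0,0],
  [0,0,0,0,0,0],
  [0,0,0,0,0,0],
  [0,0,0,0,0,0],
  [0,0,0,0,0,0],
], jaw=1, force=80)

```text
time: 15.4
tool_pos: [477.9, 71.4, 193.5]
tcp_rot: [-89.9, -0.1, -32.0]
ft_force: [2.3, 3.9, 5.3]
finger_gap: 43.0
```

```bash
python3 - <<'E'
from h import *
s=r.sense();print(s)
E
```

```text
{'time': 15.4, 'joint_pos': array([ 2.39690052e+00, -6.18800878e+00,  1.10819795e+02,  2.21612056e-02,
        7.52893093e+01, -5.55938331e+01]), 'qd': array([-0.08214431,  0.0514027 ,  0.01305617, -0.02795434,  0.01566919,
        0.04227988]), 'joint_efforts': array([-1.39759317e+00, -3.86263669e+01, -4.32144177e+01, -1.28667690e+00,
        8.93606599e-01, -3.07473420e-03]), 'tool_pos': array([477.94264374,  71.36007597, 193.45522893]), 'tcp_rot': array([-8.99377241e+01, -5.29830135e-02, -3.20149080e+01]), 'ft_force': array([2.2657412 , 3.9447771 , 5.34817305]), 'wrist_torque': array([ 0.71319664, -0.44529102, -0.01664423]), 'finger_gap': 43.02602161882108}
```

```bash
python3 - <<'E'
from h import *
L=np.array([653,-279.5,155.5])
def pose(tilt,yaw,dist=100):
    S=R.from_euler("ZY",[yaw,tilt]);x=S.apply([1,0,0]);z=S.apply([0,0,1])
    g=L-(dist+85)*x;tc=g+54*z;T=S*R.from_euler("x",-90,degrees=True)
    return g,tc,T
for tilt in(.7,.55,.45):
    g,tc,T=pose(tilt,-.045);e=T.as_euler("xyz",degrees=True);print(tilt,g,tc,e)
    print(rel([478,71,313],[-90,0,-32],tc,e))
E
```

```text
0.7 [ 511.64743568 -273.13483754  274.68027214] [ 546.39997413 -274.69975824  315.98175025] [-90.          40.10704566  -2.57831008]
[0.2412, -0.003, -0.2569, -0.1797, -0.4922, 0.6843]
0.55 [ 495.44262497 -272.40512844  252.19713735] [ 523.63916223 -273.67482978  298.23346154] [-90.          31.51267873  -2.57831008]
[0.2214, 0.0148, -0.2681, -0.1412, -0.5004, 0.5377]
0.45 [ 486.5859226  -272.00630759  235.96862381] [ 510.05028372 -273.06291715  284.59276734] [-90.          25.78310078  -2.57831008]
[0.2095, 0.0284, -0.2748, -0.1155, -0.5047, 0.44]
```

Request:
arm_command([
  [0,-0.003,0,0,0,0],
  [0,-0.01,0,0,0,0],
  [0,-0.022,0,0,0,0],
  [0,-0.038,0,0,0,0],
  [0,-0.055,0,0,0,0],
  [0,-0.072,0,0,0,0],
  [0,-0.09,0,0,0,0],
  [0,-0.106,0,0,0,0],
  [0,-0.116,0,0,0,0],
  [0,-0.12,0,0,0,0],
])

```text
time: 16.65
tool_pos: [477.7, 71.2, 313.6]
tcp_rot: [-90.0, -0.0, -32.0]
ft_force: [-0.5, 0.3, -4.7]
finger_gap: 43.3
```

```bash
python3 - <<'E'
from h import *
L=np.array([653,-279.5,155.5])
S=R.from_euler("ZY",[-.045,.6]);x=S.apply([1,0,0]);z=S.apply([0,0,1])
tc=L-185*x+54*z;e=(S*R.from_euler("x",-90,degrees=True)).as_euler("xyz",degrees=True)
print(tc,e);w=rel([478,71,313],[-90,0,-32],tc,e);print(w)
E
```

```text
[ 530.92730778 -274.00301789  304.52698078] [-90.          34.37746771  -2.57831008]
[0.2277, 0.0085, -0.2645, -0.154, -0.4979, 0.5866]
```

Request:
arm_command([
  [0.004,0,-0.005,-0.003,-0.01,0.012],
  [0.014,0,-0.016,-0.01,-0.03,0.036],
  [0.028,0,-0.033,-0.02,-0.062,0.073],
  [0.046,0,-0.053,-0.031,-0.1,0.117],
  [0.064,0,-0.074,-0.043,-0.14,0.164],
  [0.082,0,-0.095,-0.055,-0.18,0.211],
  [0.098,0,-0.114,-0.066,-0.214,0.252],
  [0.109,0,-0.127,-0.074,-0.24,0.282],
  [0.114,0,-0.132,-0.077,-0.249,0.293],
  [0.114,0,-0.132,-0.077,-0.249,0.293],
], force=110)

```text
time: 17.9
tool_pos: [504.2, -101.4, 312.2]
tcp_rot: [-92.3, 17.2, -18.0]
ft_force: [0.1, 0.4, -3.6]
finger_gap: 42.8
```

```bash
python3 - <<'E'
from h import *
cp,co=comp([478,71,313],[-90,0,-32],[0.114, 0, -0.132, -0.077, -0.249, 0.293])
s=r.sense();print(cp,co,s["tool_pos"],s["tcp_rot"],s["ft_force"],s["finger_gap"])
print(rel(cp,co,[530.9,-274,304.5],[-90,34.377,-2.578]))
cv2.imwrite("pics/side8.png",cv2.convertScaleAbs(r.snapshot("side")[:,:,::-1],alpha=1.5))
E
```

```text
[ 504.72814008 -101.35314482  313.        ] [-92.34096154  17.15827291 -17.97678718] [ 504.1563048  -101.4129799   312.19381349] [-92.32760098  17.20789148 -18.03256981] [ 0.11607902  0.40927644 -3.55840948] 42.82246059904414
[0.0772, -0.0086, -0.1566, -0.0769, -0.2489, 0.2936]
```

View pics/side8.png

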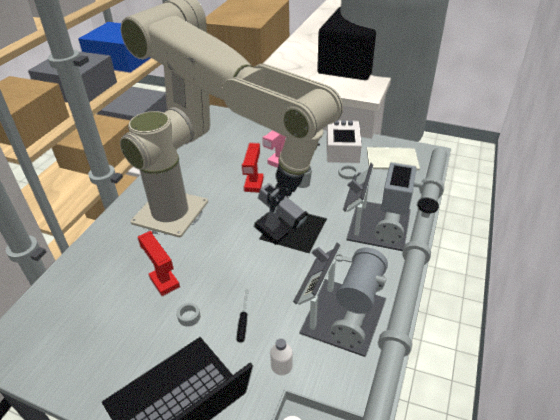

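The scanner is held at side (285,215) and tilting as planned. On to the aiming pose.

Request:
arm_command([
  [0.003,0,-0.006,-0.003,-0.01,0.012],
  [0.01,-0.001,-0.019,-0.009,-0.03,0.035],
  [0.019,-0.002,-0.039,-0.019,-0.062,0.073],
  [0.031,-0.003,-0.063,-0.031,-0.1,0.117],
  [0.043,-0.005,-0.088,-0.043,-0.139,0.164],
  [0.055,-0.006,-0.112,-0.055,-0.178,0.21],
  [0.066,-0.007,-0.134,-0.066,-0.213,0.251],
  [0.074,-0.008,-0.15,-0.074,-0.239,0.282],
  [0.077,-0.0086,-0.1566,-0.077,-0.249,0.2936],
  [0.077,-0.0086,-0.1566,-0.077,-0.249,0.2936],
])

```text
time: 19.2
tool_pos: [530.3, -273.7, 304.3]
tcp_rot: [-90.0, 34.4, -2.6]
ft_force: [-0.8, -0.3, -4.0]
finger_gap: 42.9
```

```bash
python3 - <<'E'
from h import *
s=r.sense();print(s["tool_pos"],s["tcp_rot"],s["ft_force"],s["finger_gap"],s["time"])
T=R.from_euler("xyz",s["tcp_rot"],degrees=True);g=s["tool_pos"]+T.apply([0,54,0]);w=g+85*T.apply([1,0,0]);L=np.array([653,-279.5,155.5])
print("label in window",T.apply(L-w,inverse=True))
b=w-22*T.apply([0,-1,0])
for n in M:
    cv2.imwrite(f"pics/{n}9.png",r.snapshot(n)[:,:,::-1])
    print(n,"grip",proj(n,g),"win",proj(n,w),"label",proj(n,L), "front top corners",proj(n,[w+T.apply([0,-22,z]) for z in(-22,22)]),"rear top",proj(n,[w+T.apply([-150,-22,z]) for z in(-22,22)]))
    for t in("scanner_window","scanner_grip","meter_label"):print(t,[(round(d["conf"],2),np.round(d["position"],1)) for d in r.spot_point(n,t)][:5])
a=cv2.imread("pics/side9.png")[200:320,220:350];b=cv2.imread("pics/top9.png")[90:240,300:440]
cv2.imwrite("pics/c9.png",cv2.convertScaleAbs(np.hstack([cv2.resize(a,(400,370),interpolation=2),cv2.resize(b,(400,370),interpolation=2)]),alpha=1.5))
E
```

```text
[ 530.25386518 -273.6587603   304.28481338] [-89.98577171  34.36274487  -2.59147334] [-0.79470942 -0.32399398 -4.00470739] 42.9291195797224 19.2
label in window [100.41762288  -0.54094731  -0.29865811]
side grip [[258.99361226 243.37739449]] win [[283.12870471 262.77251213]] label [[311.18208962 285.22607114]] front top corners [[283.97453244 265.11846929]
 [290.40147771 254.01635547]] rear top [[240.0736093  229.84332459]
 [247.62151005 219.40796795]]
scanner_window [(0.86, array([144.8, 236.1])), (0.85, array([285.3, 265.5])), (0.77, array([243.2, 170.4])), (0.51, array([318.6, 256. ]))]
scanner_grip [(0.93, array([248.1, 152.9])), (0.68, array([155.5, 252.3])), (0.64, array([260.8, 242.8]))]
meter_label [(0.71, array([308.9, 287.2])), (0.71, array([338.8, 314.8]))]
top grip [[396.84824467 181.4760366 ]] win [[391.84766856 157.61737598]] label [[386.82807911 132.71167758]] front top corners [[403.35318872 151.13609716]
 [384.89800207 149.81817279]] rear top [[414.19431175 195.45314434]
 [393.50708394 193.9501416 ]]
scanner_window [(0.83, array([382.1, 354.9])), (0.75, array([202.1, 285.1])), (0.71, array([129.2, 280.3])), (0.47, array([355.6, 128.2]))]
scanner_grip [(0.88, array([ 93.9, 273.2])), (0.61, array([171.9, 289.3])), (0.28, array([159.7, 222.7]))]
meter_label []
```

View pics/c9.png

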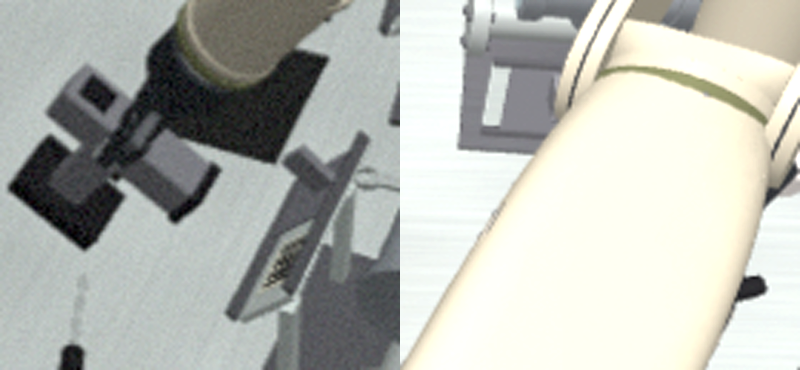

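The barrel's corners in the side view match the prediction to within about 1 px, so the aim is right. Holding.

Request:
arm_command([
  [0,0,0,0,0,0],
  [0,0,0,0,0,0],
  [0,0,0,0,0,0],
  [0,0,0,0,0,0],
  [0,0,0,0,0,0],
  [0,0,0,0,0,0],
  [0,0,0,0,0,0],
  [0,0,0,0,0,0],
  [0,0,0,0,0,0],
  [0,0,0,0,0,0],
])

```text
time: 20.85
tool_pos: [530.1, -273.8, 304.5]
tcp_rot: [-90.0, 34.4, -2.6]
ft_force: [-0.0, 0.0, -4.0]
finger_gap: 43.0
```

Request:
arm_command([
  [0,0,0,0,0,0],
  [0,0,0,0,0,0],
  [0,0,0,0,0,0],
  [0,0,0,0,0,0],
  [0,0,0,0,0,0],
  [0,0,0,0,0,0],
  [0,0,0,0,0,0],
  [0,0,0,0,0,0],
  [0,0,0,0,0,0],
  [0,0,0,0,0,0],
])

```text
time: 22.1
tool_pos: [530.1, -273.8, 304.5]
tcp_rot: [-90.0, 34.4, -2.6]
ft_force: [-0.1, 1.1, -3.9]
finger_gap: 42.6
```

```bash
python3 - <<'E'
from h import *
r1=[0.077, -0.0086, -0.1566, -0.077, -0.249, 0.2936]
cp,co=comp([504.728,-101.353,313],[-92.341,17.158,-17.977],r1);s=r.sense()
print(cp,co,s["tool_pos"],s["tcp_rot"],s["qd"],s["time"])
# symmetric distance variation check not needed; return to above mat centre
t=np.array([473,70,315.]);print(rel(cp,co,t,[-90,0,-32]))
A=R.from_euler("xyz",co,degrees=True)
E
```

```text
[ 530.73190392 -273.92145016  304.60672947] [-90.00210037  34.37805131  -2.57300769] [ 530.10696385 -273.7816825   304.52100447] [-90.00412346  34.37536315  -2.59167859] [-0.06202021 -0.05187269 -0.04469855 -0.01108965 -0.00466115  0.07022196] 22.1
[-0.0662, 0.0327, 0.341, 0.1541, 0.498, -0.5866]
```

Held for 2.9 s. Returning to above the mat.

Request:
arm_command([
  [-0.001,0.001,0.006,0.003,0.01,-0.012],
  [-0.004,0.002,0.02,0.009,0.03,-0.035],
  [-0.008,0.004,0.042,0.019,0.061,-0.072],
  [-0.013,0.006,0.068,0.031,0.1,-0.117],
  [-0.018,0.009,0.095,0.043,0.139,-0.164],
  [-0.024,0.012,0.122,0.055,0.178,-0.21],
  [-0.028,0.014,0.146,0.066,0.213,-0.251],
  [-0.032,0.016,0.163,0.074,0.239,-0.281],
  [-0.033,0.016,0.17,0.077,0.249,-0.293],
  [-0.033,0.016,0.17,0.077,0.249,-0.293],
])

```text
time: 23.35
tool_pos: [501.4, -102.1, 310.3]
tcp_rot: [-92.4, 17.2, -18.0]
ft_force: [0.5, 0.1, -5.4]
finger_gap: 43.1
```

```bash
python3 - <<'E'
from h import *
cp,co=comp([530.732,-273.921,304.607],[-90.002,34.378,-2.573],[-0.033, 0.016, 0.17, 0.077, 0.249, -0.293]);s=r.sense()
print(cp,co,s["tool_pos"],s["tcp_rot"])
print(rel(cp,co,[475,70,315],[-90,0,-32]))
E
```

```text
[ 502.12656858 -102.46454074  310.03027114] [-92.34596078  17.1918989  -17.97940709] [ 501.43122143 -102.11227644  310.26397087] [-92.35695482  17.16899111 -17.95963257]
[-0.077, 0.0122, 0.1563, 0.0772, 0.249, -0.2936]
```

Request:
arm_command([
  [-0.003,0.0005,0.006,0.003,0.01,-0.012],
  [-0.009,0.0015,0.019,0.009,0.03,-0.035],
  [-0.019,0.003,0.039,0.019,0.062,-0.073],
  [-0.031,0.005,0.063,0.031,0.1,-0.117],
  [-0.043,0.007,0.087,0.043,0.139,-0.164],
  [-0.055,0.009,0.112,0.055,0.178,-0.21],
  [-0.066,0.0105,0.134,0.066,0.213,-0.251],
  [-0.074,0.0115,0.15,0.074,0.239,-0.282],
  [-0.077,0.0122,0.1563,0.0772,0.249,-0.2936],
  [-0.077,0.0122,0.1563,0.0772,0.249,-0.2936],
])

```text
time: 24.6
tool_pos: [474.3, 70.2, 314.8]
tcp_rot: [-90.0, 0.0, -32.0]
ft_force: [-0.1, -0.4, -4.2]
finger_gap: 42.6
```

```bash
python3 - <<'E'
from h import *
s=r.sense();print(s["tool_pos"],s["tcp_rot"],s["ft_force"],s["time"])
T=R.from_euler("xyz",s["tcp_rot"],degrees=True);g=s["tool_pos"]+T.apply([0,54,0])
w=g+85*T.apply([1,0,0])
n="side";cv2.imwrite("pics/side10.png",r.snapshot(n)[:,:,::-1])
print(proj(n,[w+T.apply([0,22*b,22*z]) for b,z in((-1,-1),(-1,1),(1,-1))]), "foot corners z",proj(n,[g+T.apply([a*48,135,b*33]) for a in(-1,1) for b in(-1,1)]))
a=cv2.imread("pics/side10.png")[140:270,230:370]
cv2.imwrite("pics/c10.png",cv2.convertScaleAbs(cv2.resize(a,None,fx=4.5,fy=4.5,interpolation=2),alpha=1.9))
E
```

```text
[474.30420735  70.16316555 314.79039981] [-9.00269768e+01  2.58438398e-02 -3.19785503e+01] [-0.05977106 -0.40900803 -4.18902178] 24.6
[[304.82410467 179.98115569]
 [315.82828815 174.61675867]
 [304.66246902 191.18523147]] foot corners z [[277.43742927 199.04858011]
 [292.55598105 191.56841973]
 [294.66830895 213.55415336]
 [310.0169313  205.53436546]]
```

View pics/c10.png

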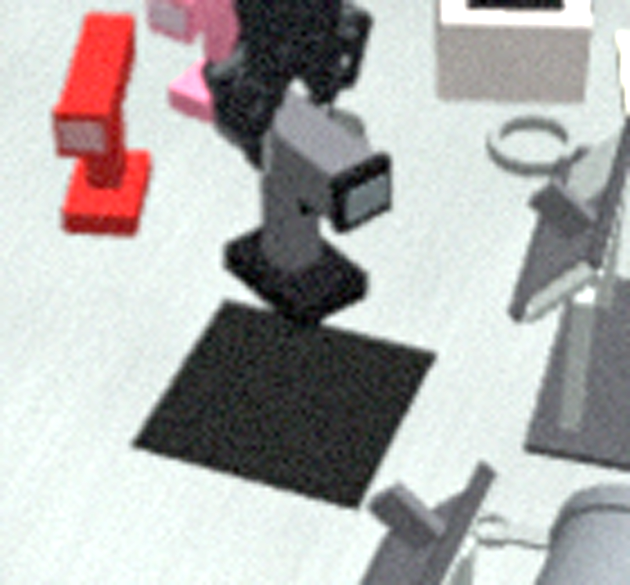

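The scanner is upright. Lowering to about 8 mm above the mat, then slowly.

Request:
arm_command([
  [0,0.003,0,0,0,0],
  [0,0.012,0,0,0,0],
  [0,0.026,0,0,0,0],
  [0,0.042,0,0,0,0],
  [0,0.058,0,0,0,0],
  [0,0.074,0,0,0,0],
  [0,0.09,0,0,0,0],
  [0,0.102,0,0,0,0],
  [0,0.11,0,0,0,0],
  [0,0.113,0,0,0,0],
])

```text
time: 25.9
tool_pos: [474.3, 70.2, 201.5]
tcp_rot: [-90.0, 0.0, -32.0]
ft_force: [-0.6, -0.4, -3.9]
finger_gap: 42.9
```

Request:
arm_command([
  [0,0.001,0,0,0,0],
  [0,0.002,0,0,0,0],
  [0,0.003,0,0,0,0],
  [0,0.004,0,0,0,0],
  [0,0.005,0,0,0,0],
  [0,0.006,0,0,0,0],
  [0,0.007,0,0,0,0],
  [0,0.0075,0,0,0,0],
  [0,0.008,0,0,0,0],
  [0,0.008,0,0,0,0],
])

```text
time: 27.15
tool_pos: [474.4, 70.2, 193.9]
tcp_rot: [-90.0, 0.0, -32.0]
ft_force: [-0.5, 0.5, -3.5]
finger_gap: 43.0
```

Request:
arm_command([
  [0,0.0002,0,0,0,0],
  [0,0.0004,0,0,0,0],
  [0,0.0006,0,0,0,0],
  [0,0.0008,0,0,0,0],
  [0,0.001,0,0,0,0],
  [0,0.0012,0,0,0,0],
  [0,0.0014,0,0,0,0],
  [0,0.0015,0,0,0,0],
  [0,0.0015,0,0,0,0],
  [0,0.0015,0,0,0,0],
])

```text
time: 28.4
tool_pos: [474.8, 70.2, 193.5]
tcp_rot: [-90.0, -0.0, -32.0]
ft_force: [-4.4, 0.2, 7.4]
finger_gap: 43.0
```

Contact: vertical force went from -3.5 to +7.4 N. Releasing.

Request:
arm_command([
  [0,-0.0005,0,0,0,0],
  [0,-0.0005,0,0,0,0],
  [0,-0.0005,0,0,0,0],
  [0,-0.0005,0,0,0,0],
  [0,-0.0005,0,0,0,0],
  [0,-0.0005,0,0,0,0],
  [0,-0.0005,0,0,0,0],
  [0,-0.0005,0,0,0,0],
  [0,-0.0005,0,0,0,0],
  [0,-0.0005,0,0,0,0],
], jaw=-1, force=20)

```text
time: 29.65
tool_pos: [474.5, 70.2, 192.9]
tcp_rot: [-90.0, -0.0, -32.0]
ft_force: [0.3, -0.3, 0.8]
finger_gap: 85.2
```

```bash
python3 - <<'E'
from h import *
s=r.sense();print(s["tool_pos"],s["finger_gap"],s["ft_force"],s["time"])
cv2.imwrite("pics/side11.png",r.snapshot("side")[:,:,::-1])
a=cv2.imread("pics/side11.png")[140:270,230:370]
cv2.imwrite("pics/c11.png",cv2.convertScaleAbs(cv2.resize(a,None,fx=4.5,fy=4.5,interpolation=2),alpha=1.9))
E
```

```text
[474.47071332  70.16813692 192.94462204] 85.18296740803817 [ 0.33665893 -0.28267729  0.75673659] 29.65
```

View pics/c11.png

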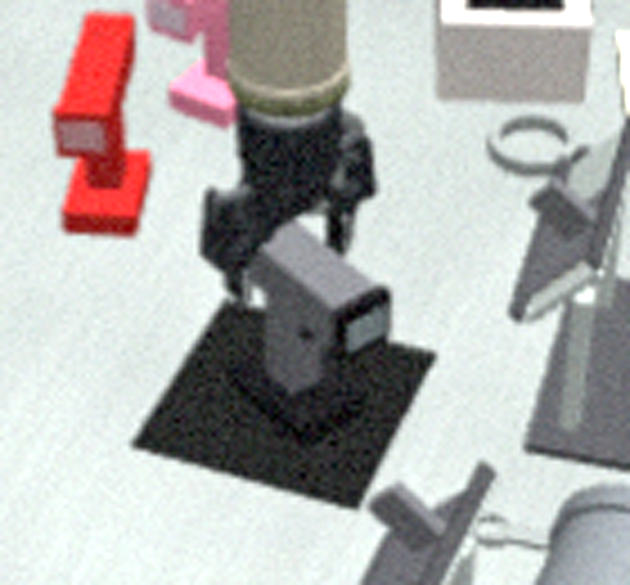

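It's standing upright and the fingers are clear. Going straight up, then sideways so the cameras can see it.

Request:
arm_command([
  [0,-0.003,0,0,0,0],
  [0,-0.012,0,0,0,0],
  [0,-0.026,0,0,0,0],
  [0,-0.045,0,0,0,0],
  [0,-0.065,0,0,0,0],
  [0,-0.085,0,0,0,0],
  [0,-0.105,0,0,0,0],
  [0,-0.125,0,0,0,0],
  [0,-0.14,0,0,0,0],
  [0,-0.15,0,0,0,0],
])

```text
time: 30.95
tool_pos: [474.6, 70.2, 344.2]
tcp_rot: [-90.0, -0.1, -32.0]
ft_force: [0.3, 0.1, -1.0]
finger_gap: 85.7
```

Request:
arm_command([
  [0,0,0.02,0,0,0],
  [0,0,0.05,0,0,0],
  [0,0,0.09,0,0,0],
  [-0.02,0,0.13,0,0,0],
  [-0.04,0,0.17,0,0,0],
  [-0.06,0,0.2,0,0,0],
  [-0.08,0,0.23,0,0,0],
  [-0.1,0,0.25,0,0,0],
  [-0.1,0,0.26,0,0,0],
  [-0.1,0,0.26,0,0,0],
])

```text
time: 32.2
tool_pos: [527.6, 344.3, 341.7]
tcp_rot: [-90.1, 0.0, -32.0]
ft_force: [-0.8, -0.5, 0.4]
finger_gap: 85.0
```

```bash
python3 - <<'E'
from h import *
s=r.sense();print(s["tool_pos"],s["qd"],s["time"])
for n in M: cv2.imwrite(f"pics/{n}12.png",r.snapshot(n)[:,:,::-1])
for n in M:
    for t in("scanner_grip","meter_tab","meter_label"):print(n,t,[(round(d["conf"],2),np.round(d["position"],1)) for d in r.spot_point(n,t)][:4])
E
```

```text
[527.62694198 344.28190225 341.72065872] [-1.47651651 -1.27975096  1.02088567 -0.22073457  0.39026609 -0.40139131] 32.2
side scanner_grip [(0.93, array([296.7, 196.6])), (0.67, array([251. , 158.7])), (0.61, array([280.1, 134.1])), (0.56, array([159.2, 248.6]))]
side meter_tab [(0.53, array([318.3, 252. ]))]
side meter_label [(0.89, array([307.3, 284.3]))]
top scanner_grip [(0.97, array([171.8, 290.5])), (0.96, array([250.6, 195.7])), (0.73, array([399.8, 326.1]))]
top meter_tab [(0.95, array([353.9, 128.3]))]
top meter_label [(0.9, array([386.4, 136.6]))]
```

View pics/top12.png

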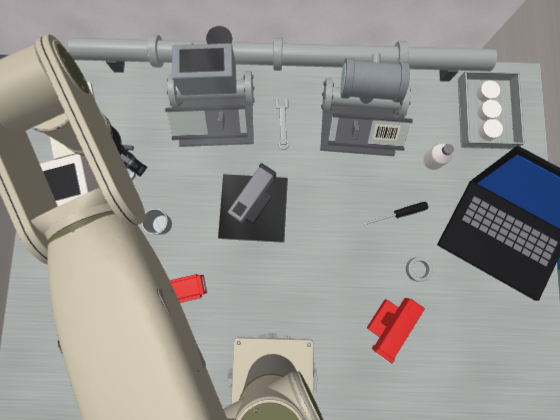

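View pics/side12.png

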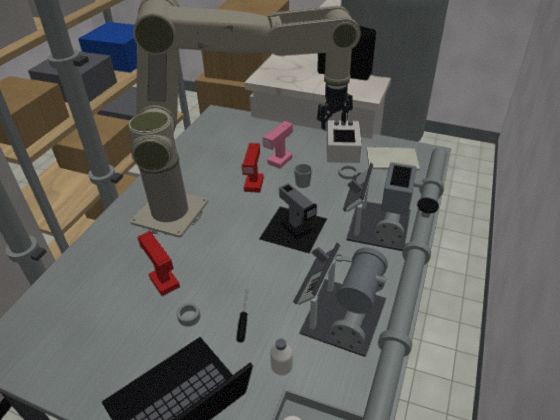

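```bash
python3 - <<'E'
from bench import r
print(r.hand_in())
E
```

```text
the job is handed in; nothing more can be done
None
```

The job is done and was handed in at about 33 s of the 69 s allowed; the hand-in gave no verdict.

- **Guard:** I pushed the meter's guard by its tab until it hit its stop (17.8 N). In the last pictures the whole label is bare, and the controller's guard looks unmoved.
- **Scan:** I held the grey scanner still for about 2.9 s with its window about 100 mm from the label. It was tipped down 0.60 rad, so about 0.1 rad off square. From the arm's pose I worked out an aim error of about 1 mm. The barrel corners in the side picture matched that pose to about 1 px.
- **Setting down:** I lowered the scanner until the force showed contact (from -3.5 to +7.4 N), then released it. It stands upright near the middle of the mat, at about (475, 70) mm.
- **Bystanders:** those visible in the last two pictures are where they started, and the arm is parked clear of everything.

**Disagreements:** My first fit of the meter's panel put the label about 12 mm farther back in x than triangulating the bare label did. I used the triangulated position; if the panel fit were right, the beam would have been about 7 mm off centre, still within the 15 mm allowed. Some of the network's label and scanner points were also a few pixels off, so I used the pictures instead.

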